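# Prop open the lid of a potato bin

### The arm

A 7-joint arm with a two-finger parallel gripper is mounted at the origin on a cart in front of the work surface, level with it; the furniture and walls round the work are solid. World frame = base frame: x ahead of the robot, y to its left, z up, the work surface at z = 0. Lengths are in m, angles in rad, forces in N, time in s.
With the tool pointing down it reaches from about 0.425 to 1.025 m from the base axis. Payload 3.6 kg.
Tool frame: the origin (TCP) lies between the finger pads; the fingertips stand 19 mm ahead of it and the grasp point (between the pads) is the TCP; z points along the fingers, y is the line along which they close (so a half turn about z gives the same grasp; the last joint's range is limited). The gripper opens to 85 mm and grips with 20 to 120 N. Pads are 22 mm wide; open, the fingers measure 114 mm over their backs; the gripper's body (76 mm by 85 mm) begins 54 mm behind the grasp point. The pads swing forward as they close: fully open they stand 13 mm farther back than shut.
Start: joints at [1.018, 0.591, 0.048, 1.609, -0.033, 0.943, -0.034], TCP at [0.321, -0.65, 0.25] pointing down, gripper open.
Joint ranges: [-2.69, 2.69], [-0.47, 2.24], [-1.27, 1.36], [0.19, 2.51], [-1.53, 4.68], [0.08, 2.07], [-3.09, 3.09]. Speed limits (rad/s): [2.57, 2.57, 3.14, 3.14, 3.14, 3.14, 3.14].

### API

Orientations are given as a 3x3 rotation matrix whose columns are the frame's x, y, z axes.
In Python, from rig import env, cams gives the robot as it stands. The module is installed in compiled form; this text tells all that it offers.
- The arm moves only by the tool play_rows, never from a script. Its argument "series" is a list of rows, each a list of 7 numbers: the turn, a rotation vector about the tool's x, y, z in degrees, then the shift along the tool's x, y, z in cm, then the opening, from 0 (shut) to 1 (fully open). In form: [[ax, ay, az, tx, ty, tz, jaw], ...]. A call has 1 to 20 rows; each row shifts and turns the commanded pose from where the row before left it, along the tool's axes as they then stand; what a row does not reach is not made up. A row lasts 1/12 s, in which the tool goes at most 41.7 mm and 7.16 degrees, less where a joint would pass 70% of its speed; a pose out of reach is approached as far as the arm can. A call is refused whole if a number of a shift passes 4.17 or a number of a turn 7.16, either way. A call with a gripper value outside its range is refused whole. The fingers move at their own pace and stop on an object; "squeeze" is the grip in N (left out, the last holds). Time passes only in rows, so rows that do not move let the fingers close. It gives the time, the measured TCP pose, the force, the opening and the grip force at its end, in the units of the state.
- env.get_obs(): the state, without advancing time (a new reading comes with each control period).
- cams.get_image(name): name is "side" or "top"; returns a dict with "frame" (480x640x3 uint8, red, green, blue), "depth" (480x640 float32, m along the optical axis (not along the pixel's ray), 0 where there is no reading), "K" (3x3 intrinsics, pixels), "R" (3x3) and "t" (3): a world point X has camera coordinates R X + t. Camera axes: x right, y down, z forward; pixel columns grow to the right and rows downward; lengths in m; the calibration is good to about 2 mm. A picture is of the moment at which its call begins.
- env.close_job(): hands the job in; it is judged then, once.
The state is a dict: "time_s": time; "q": joint angles; "joint_vel": joint speeds; "tau": joint torques, N m; "eef_pos": TCP position; "tool_rot": TCP orientation; "wrist_force": force on the tool from outside, world axes, zero at the start; "wrist_torque": the same for the moment, N m; "width": finger opening in m; "gripper_force": force on a finger pad.
Only numpy, scipy, OpenCV 4.12 (cv2) and the standard library are available. Lean on these libraries where they do the work, as an engineer would, in place of code of your own. Each camera call takes 0.05 s, during which the arm holds its last target. There are 200 camera calls.

### The job

Prop the potato bin open: take the black grip of the prop rod at its side and swing the rod up, so that its tip slides along under the lid and lifts it, until the tip drops into the holding hole under the lid's edge; feel for it and do not force the rod. Let go so that the rod carries the lid, then press gently (about 5 N) with shut fingers on top of the lid near its front edge to check that it holds, and leave it propped open with nothing else disturbed.

Things in the scene. Friction and masses are not known exactly. Their poses are not given: they have to be found in the camera images.
- bin: Open-topped light wooden bin, fixed to the worktop, 240 (x) by 220 (y) by 118 mm high. Origin: centre of its underside; x points from its front (robot side) to its hinged rear, y to its left side, z up. The prop rod is on its left (+y) side. 'Bin x, y, z' below are mm in this frame.
- lid: Flat wooden lid, 0.3 to 0.65 kg. Origin on its hinge axis, at bin x = 110, y = 0, z = 120; axes the bin's when shut (x from its front edge to its rear, z out of its top), turning about y as its front rises (stop at 1.4 rad). Board: x -250 to 15, y -114 to 132, z 8 to 20 mm. Damped hinge, no stay: sinks shut in about a second if not held. Propped it stands at 0.33 to 0.85 rad.
- lid_press (a point): Where to press: on the lid's top face, 18 mm behind its front edge, at mid-breadth; axes the lid's. The rod feels a press here some 3-fold: over 40 N on the lid from rod and hand together is too much. A steel keeper strip with the holding hole is fixed under the lid's left edge, which overhangs the bin's side by 22 mm; in the lid's frame it spans y 113 to 131, z 0 (lower face) to 8 mm.
- prop (a joint): Angle of the steel prop rod: 0 stowed (nearly level, pointing to the bin's front), grows as it swings up, stop at 1.3. Falls back if let go outside the hole. The tip meets the hole between 0.5 and 1.15: the lid drops 8 mm over it, the rod swings up to 0.1 more, then the hole's end stops it and force rises steeply (at the tip 1.6 times that at the grip). Let go, it settles back.
- prop_pivot (a point): Point on the pivot axis of the rod (axis parallel to the bin's y), at bin x = 50, y = 195, z = 85: the centre of the circle, radius 103 mm, in which the grip swings.
- prop_grip (a point): Middle of the rod's black round grip, a level bar along the bin's y, 15 mm thick, y 164 to 224, with a 19 mm collar at its outer end, standing out from the rod. Take it from above, fingers closing along the bin's x; it turns between the fingers, so the hand need not tilt. Axes: the bin's when stowed, turning with the rod. Raising the lid takes 3 to 9 N here.
- prop_tip (a point): Topmost point of the rod's upturned round tip (10 mm thick), 155 mm from the pivot axis, at bin y = 122; stowed 2 mm under the keeper strip at lid x = -211. It slides to the rear (lid +x) as the rod rises. The hole in the strip is 14 mm long, 8 deep, with steep ends, centred between lid x = -184 and -152; it differs on every bin, is hidden and must be felt. Seated: tip at lid z above 5.
- jam_jar: Bystander: jam jar with red cap, 65 x 69 x 86 mm, origin at the centre of its underside; stands behind and left of the rod.
- mug_espresso: Bystander: small white cup, 62 x 92 x 51 mm, origin at the centre of its underside; stands to the right of the bin.
- lemon: Bystander: lemon, 83 x 58 x 58 mm, origin under its centre; lies behind the bin.

How it is judged:
By the outcome, as a careful person would: the job done as asked, in the order asked, and still so for the second after the job is handed in, with the robot touching nothing.
It also fails if it takes over 70 s, if anything falls off the work surface, if the arm or the gripper's body presses on something with over 40 N, if the wrist force passes 120 N, or if a joint passes its speed limit or range.

## Working session

There is one attempt and no reset: what is moved stays moved. The work goes in short steps, Python scripts to look and compute and a tool call to move; the robot and the scene stay as the last step left them, time stands still between calls to the robot, and variables do not carry over. Pictures are saved under pics/ and viewed, at most 10 in all, crops included, and the job is handed in when it is done.

Besides the shell and the picture viewer there is one more tool, called after "Request:" as name(argument=value, ...), one argument or row to a line, values as JSON. play_rows: Moves the arm, as the interface text tells. Its arguments: {"type":"object","properties":{"series":{"type":"array","items":{"type":"array","items":{"type":"number"}}},"squeeze":{"type":"number"}},"required":["series"]}

```bash
mkdir -p pics; python3 - <<'E'
from rig import env,cams
import cv2,numpy as np
o=env.get_obs();print(o['time_s'],o['eef_pos'],o['tool_rot'],o['wrist_force'],o['width'])
for n in ('side','top'):
    d=cams.get_image(n);cv2.imwrite(f'pics/{n}0.png',d['frame'][:,:,::-1]);print(n,d['K'],d['R'],d['t'])
    np.savez(f'{n}0.npz',**d)
E
```

```text
0.0 [ 0.32074139 -0.64931903  0.24917244] [[ 8.96565657e-01  4.42909500e-01 -1.09390509e-03]
 [ 4.42910831e-01 -8.96563635e-01  1.90923040e-03]
 [-1.35139244e-04 -2.19625282e-03 -9.99997579e-01]] [0.67323415 0.3189898  0.07937036] 0.08520627847347179
side [[483.28776694   0.         315.96388976]
 [  0.         483.28776694 240.08248628]
 [  0.           0.           1.        ]] [[ 9.96139952e-01 -8.77772955e-02  5.84830616e-04]
 [-3.65650727e-02 -4.20996979e-01 -9.06324743e-01]
 [ 7.98009467e-02  9.02804902e-01 -4.22581493e-01]] [-0.59256293  0.12791167  0.8260135 ]
top [[610.94593414   0.         320.85128187]
 [  0.         610.94593414 246.82526879]
 [  0.           0.           1.        ]] [[ 0.02930028 -0.99954264 -0.00748296]
 [-0.99823842 -0.02887403 -0.05182994]
 [ 0.05159017  0.00898841 -0.99862789]] [0.03596506 0.60319033 1.44857822]
```

View pics/side0.png

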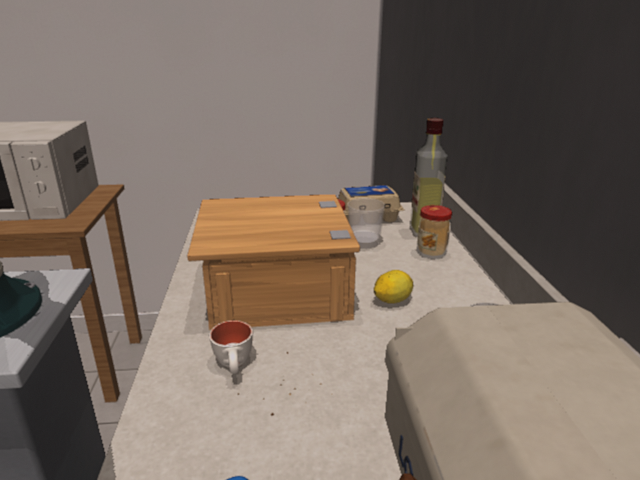

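View pics/top0.png

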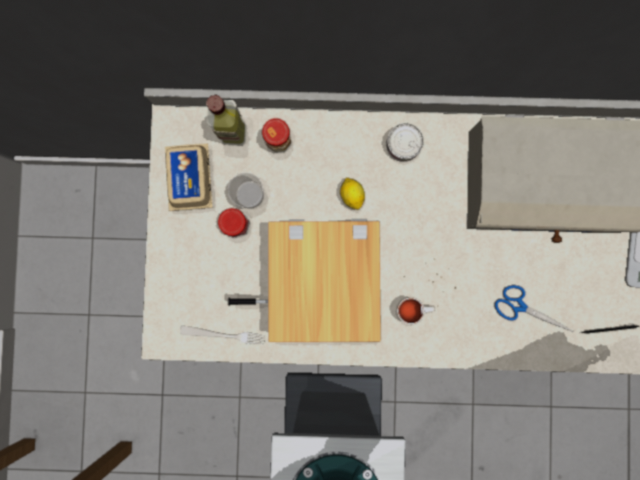

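The top view shows the lid at columns 268–380 and rows 221–342, with the black grip at about (242,300). The jar is at (232,222), the cup at (410,310) and the lemon at (352,194). Next I'll measure them.

```bash
cat > h.py <<'E'
import numpy as np,cv2
def cloud(d):
    v,u=np.mgrid[:480,:640];z=d['depth'];K=d['K']
    P=np.stack([(u-K[0,2])/K[0,0]*z,(v-K[1,2])/K[1,1]*z,z],-1)
    return (P-d['t'])@d['R']
E
python3 - <<'E'
from h import *
d=np.load('top0.npz');W=cloud(d);f=d['frame'].astype(int)
sub=np.zeros((480,640),bool);sub[205:355,255:390]=1
m=sub&(W[...,2]>.125)&(W[...,2]<.155)
print('lid z',np.median(W[m][:,2]),m.sum())
r=cv2.minAreaRect((W[m][:,:2]*1000).astype(np.float32));print(r,cv2.boxPoints(r))
g=np.zeros_like(sub);g[285:315,220:268]=1
g&=(f.sum(-1)<150)
print('dark',g.sum());P=W[g];print(np.percentile(P,[2,25,50,75,98],axis=0))
gm=g&(W[...,2]>.06);r=cv2.minAreaRect((W[gm][:,:2]*1000).astype(np.float32));print(r)
j=np.zeros_like(sub);j[200:245,212:255]=1;j&=W[...,2]>.06;print('jar',W[j].min(0),W[j].max(0))
p=W[300,225:270];print(np.round(p[::3],3))
E
```

```text
lid z 0.13844733186147165 13509
((523.8712158203125, 44.07508850097656), (269.3110656738281, 245.44287109375), 1.9324891567230225) [[385.15384  162.18588 ]
 [393.4307   -83.11739 ]
 [662.5886   -74.035706]
 [654.31177  171.26758 ]]
dark 130
[[0.464934   0.19978886 0.09092375]
 [0.46760462 0.21352536 0.09479277]
 [0.47021341 0.22818077 0.09671419]
 [0.47288775 0.24291093 0.09855173]
 [0.47537853 0.25594091 0.10329314]]
((470.09600830078125, 228.0528564453125), (9.403995513916016, 56.99081802368164), 1.6279176473617554)
jar [0.52634159 0.04034473 0.06018196] [0.70160891 0.293022   1.47812305]
[[ 0.467  0.282 -0.005]
 [ 0.472  0.259  0.098]
 [ 0.472  0.252  0.098]
 [ 0.472  0.245  0.097]
 [ 0.472  0.238  0.102]
 [ 0.472  0.231  0.1  ]
 [ 0.472  0.225  0.093]
 [ 0.473  0.218  0.097]
 [ 0.473  0.211  0.096]
 [ 0.473  0.205  0.094]
 [ 0.473  0.198  0.099]
 [ 0.473  0.191  0.094]
 [ 0.474  0.185  0.091]
 [ 0.474  0.178  0.095]
 [ 0.474  0.171  0.096]]
```

Request:
play_rows(
  series=[
    [0,0,-6.56,0,0,0,1],
    [0,0,-6.56,0,0,0,1],
    [0,0,-6.56,0,0,0,1],
    [0,0,-6.56,0,0,0,1],
    [0,0,-6.56,0,0,0,1],
    [0,0,-6.56,0,0,0,1],
    [0,0,-6.56,0,0,0,1],
    [0,0,-6.56,0,0,0,1],
    [0,0,-6.56,0,0,0,1],
    [0,0,-6.56,0,0,0,1],
    [0,0,0,3.27,1.88,0,1],
    [0,0,0,3.27,1.88,0,1],
    [0,0,0,3.27,1.88,0,1],
    [0,0,0,3.27,1.88,0,1],
    [0,0,0,3.27,1.88,0,1],
    [0,0,0,3.27,1.88,0,1],
    [0,0,0,3.27,1.88,0,1],
    [0,0,0,3.27,1.88,0,1],
    [0,0,0,3.27,1.88,0,1],
  ],
  squeeze=40,
)

```text
time_s: 1.68
eef_pos: [0.4807, -0.3486, 0.25]
tool_rot: [[-0.033, 0.999, -0.001], [0.999, 0.033, 0.0], [0.0, -0.001, -1.0]]
wrist_force: [0.1, -0.4, -0.1]
width: 0.0853
gripper_force: 0.0
```

Request:
play_rows(
  series=[
    [0,0,0,3.64,0.06,0,1],
    [0,0,0,3.64,0.06,0,1],
    [0,0,0,3.64,0.06,0,1],
    [0,0,0,3.64,0.06,0,1],
    [0,0,0,3.64,0.06,0,1],
    [0,0,0,3.64,0.06,0,1],
    [0,0,0,3.64,0.06,0,1],
    [0,0,0,3.64,0.06,0,1],
    [0,0,0,3.64,0.06,0,1],
    [0,0,0,3.64,0.06,0,1],
    [0,0,0,3.64,0.06,0,1],
    [0,0,0,3.64,0.06,0,1],
    [0,0,0,3.64,0.06,0,1],
    [0,0,0,3.64,0.06,0,1],
    [0,0,0,3.64,0.06,0,1],
    [0,0,0,3.64,0.06,0,1],
    [0,0,0,0,0,0,1],
    [0,0,0,0,0,0,1],
  ],
)

```text
time_s: 3.18
eef_pos: [0.4702, 0.2349, 0.2502]
tool_rot: [[-0.038, 0.999, -0.0], [0.999, 0.038, 0.001], [0.001, -0.0, -1.0]]
wrist_force: [-0.7, -0.4, 0.2]
width: 0.085
gripper_force: 0.0
```

```bash
python3 - <<'E'
from rig import env
import numpy as np
o=env.get_obs();print(o['time_s'],o['eef_pos'],o['tool_rot'].round(4),o['wrist_force'],o['q'])
R=np.array(o['tool_rot']);print(R.T@(np.array([.4715,.231,.0885])-o['eef_pos'])*100)
E
```

```text
3.1833 [0.47015363 0.23488954 0.25021526] [[-3.840e-02  9.993e-01 -4.000e-04]
 [ 9.993e-01  3.840e-02  1.100e-03]
 [ 1.100e-03 -3.000e-04 -1.000e+00]] [-0.73450469 -0.36341617  0.24053682] [-0.19890173  0.37199895 -0.44943514  2.04161977  0.22612732  0.77457898
 -0.74576438]
[-0.41192098  0.12499824 16.17103467]
```

Request:
play_rows(
  series=[
    [0,0,0,-0.4,0.1,2.5,1],
    [0,0,0,0,0,3,1],
    [0,0,0,0,0,3,1],
    [0,0,0,0,0,2.5,1],
    [0,0,0,0,0,2,1],
    [0,0,0,0,0,1.5,1],
    [0,0,0,0,0,1,1],
    [0,0,0,0,0,0.6,1],
    [0,0,0,0,0,0,1],
  ],
)

```text
time_s: 3.93
eef_pos: [0.4717, 0.2267, 0.0884]
tool_rot: [[-0.032, 0.999, -0.002], [0.999, 0.032, -0.002], [-0.002, -0.002, -1.0]]
wrist_force: [-0.4, 0.2, 0.3]
width: 0.0851
gripper_force: 0.0
```

```bash
python3 - <<'E'
from rig import env,cams
import cv2
from h import *
print(env.get_obs()['wrist_force'])
d=cams.get_image('top');a=cv2.resize(d['frame'][240:360,170:330],None,fx=4,fy=4);cv2.imwrite('pics/t1.png',a[:,:,::-1])
E
```

```text
[-0.36815554  0.18383811  0.31015905]
```

View pics/t1.png

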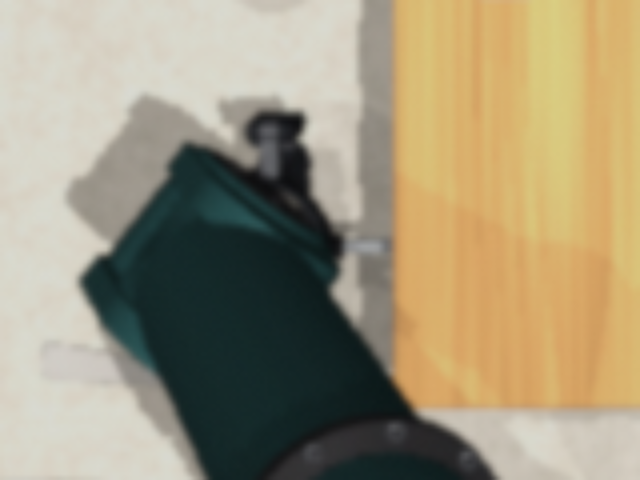

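The grip lies under the hand and the wrist sits just left of the lid. I'll close and check the arm's height near the lid's corner.

Request:
play_rows(
  series=[
    [0,0,0,0,0,0,0.5],
    [0,0,0,0,0,0,0.3],
    [0,0,0,0,0,0,0.2],
    [0,0,0,0,0,0,0.1],
    [0,0,0,0,0,0,0],
    [0,0,0,0,0,0,0],
    [0,0,0,0,0,0,0],
    [0,0,0,0,0,0,0],
  ],
  squeeze=40,
)

```text
time_s: 4.65
eef_pos: [0.4701, 0.2281, 0.0896]
tool_rot: [[-0.033, 0.999, -0.003], [0.999, 0.033, -0.001], [-0.001, -0.003, -1.0]]
wrist_force: [-4.1, 0.5, 5.8]
width: 0.0136
gripper_force: 38.9
```

```bash
python3 - <<'E'
from rig import env,cams
from h import *
d=cams.get_image('top');W=cloud(d)
for v,u in [(330,250),(310,235),(320,255),(340,260),(345,268),(350,280),(355,290),(300,245)]: print(v,u,W[v,u].round(3))
Rb=np.array([[np.cos(.0337),np.sin(.0337)],[-np.sin(.0337),np.cos(.0337)]])
B=(W[...,:2]-[.5317,.0353])@Rb.T
m=(W[...,2]>.16)&(W[...,2]<1)
print(W[m].min(0),'arm over lid',(m&(B[...,1]<.135)&(B[...,0]>-.14)).sum())
mm=m&(B[...,1]<.135)&(B[...,0]>-.2)
if mm.any(): print(np.c_[B[mm],W[mm][:,2]].min(0),np.c_[B[mm],W[mm][:,2]].max(0))
E
```

```text
330 250 [0.45  0.145 0.605]
310 235 [0.473 0.18  0.519]
320 255 [0.46  0.146 0.537]
340 260 [0.44  0.127 0.643]
345 268 [0.438 0.112 0.683]
350 280 [0.432 0.097 0.68 ]
355 290 [ 0.34   0.12  -0.002]
300 245 [0.484 0.181 0.401]
[ 0.25408829 -0.6319235   0.1600002 ] arm over lid 45652
[-0.19999414 -0.68047105  0.1600002 ] [0.43571976 0.13499466 0.86100843]
```

```bash
cat > chk.py <<'E'
from rig import env,cams
from h import *
o=env.get_obs();p=np.array(o['eef_pos']);F=np.array(o['wrist_force'])
ex=np.array([np.cos(.0337),np.sin(.0337),0]);piv=np.array([.4701,.2281,.0])+ex*.1029;pz=.0850
dx=(piv-p)@ex;dz=p[2]-pz;a=np.arctan2(dz,dx);th=a-.05
t=ex*np.sin(a)+np.array([0,0,np.cos(a)]);r=-ex*np.cos(a)+np.array([0,0,np.sin(a)])
A=th+.2146;X=60+155*np.cos(A);Z=155*np.sin(A)-35
W=cloud(cams.get_image('top'));P=W[228:300,325:372].reshape(-1,3);P=P[(P[:,2]>.1)&(P[:,2]<.4)]
u=(P-[.5317,.0353,0])@ex;phi=np.nan
if len(P)>200:
    for _ in range(3):
        c=np.polyfit(u,P[:,2],1);e=abs(P[:,2]-np.polyval(c,u));k=e<max(.004,2*np.median(e));P,u=P[k],u[k]
    phi=np.arctan(-c[0])
print(f"t{o['time_s']:.2f} th {th:.3f} rad {np.hypot(dx,dz)*1e3:.1f} Ft {-F@t:.1f} Fr {-F@r:.1f} F {F.round(1)} grip {o['gripper_force']:.0f} w {o['width']*1e3:.1f} lid {phi:.3f} pred {np.arctan2(Z,X):.3f} lidx {-np.hypot(X,Z):.0f} n{len(P)}")
E
python3 chk.py; python3 -c "
import numpy as np
a=.05+np.arange(0,1.26,.05)
for i in range(len(a)-1): print('%.2f'%(a[i+1]-.05),((np.cos(a[i])-np.cos(a[i+1]))*10.3).round(3),((np.sin(a[i+1])-np.sin(a[i]))*-10.3).round(3))"
```

```text
t4.70 th -0.005 rad 103.0 Ft -5.7 Fr -3.9 F [-3.7  1.   5.9] grip 39 w 13.7 lid 0.003 pred -0.013 lidx -212 n2800
0.05 0.039 -0.513
0.10 0.064 -0.511
0.15 0.09 -0.507
0.20 0.115 -0.502
0.25 0.14 -0.496
0.30 0.164 -0.488
0.35 0.189 -0.479
0.40 0.212 -0.469
0.45 0.236 -0.458
0.50 0.258 -0.446
0.55 0.28 -0.432
0.60 0.301 -0.418
0.65 0.322 -0.402
0.70 0.341 -0.385
0.75 0.36 -0.368
0.80 0.378 -0.349
0.85 0.395 -0.33
0.90 0.411 -0.31
0.95 0.426 -0.289
1.00 0.44 -0.267
1.05 0.453 -0.245
1.10 0.465 -0.222
1.15 0.475 -0.199
1.20 0.484 -0.175
1.25 0.493 -0.15
```

Request:
play_rows(
  series=[
    [0,0,0,0,-0.15,-0.12,0],
    [0,0,0,0,0.02,-0.26,0],
    [0,0,0,0,0.02,-0.26,0],
    [0,0,0,0,0.03,-0.25,0],
    [0,0,0,0,0.03,-0.25,0],
    [0,0,0,0,0.045,-0.25,0],
    [0,0,0,0,0.045,-0.25,0],
    [0,0,0,0,0.055,-0.25,0],
    [0,0,0,0,0.06,-0.25,0],
  ],
)

```text
time_s: 5.5
eef_pos: [0.4732, 0.2282, 0.1108]
tool_rot: [[-0.033, 0.999, -0.001], [0.999, 0.033, -0.0], [-0.0, -0.001, -1.0]]
wrist_force: [-0.3, 2.3, -8.9]
width: 0.0136
gripper_force: 38.9
```

```bash
python3 chk.py
```

```text
t5.50 th 0.203 rad 103.1 Ft 8.7 Fr 2.0 F [-0.3  2.3 -8.9] grip 39 w 13.6 lid 0.125 pred 0.138 lidx -204 n2873
```

Request:
play_rows(
  series=[
    [0,0,0,0,0.068,-0.25,0],
    [0,0,0,0,0.072,-0.246,0],
    [0,0,0,0,0.08,-0.245,0],
    [0,0,0,0,0.084,-0.243,0],
    [0,0,0,0,0.092,-0.24,0],
    [0,0,0,0,0.097,-0.239,0],
    [0,0,0,0,0.104,-0.235,0],
    [0,0,0,0,0.108,-0.234,0],
    [0,0,0,0,0.116,-0.23,0],
    [0,0,0,0,0.12,-0.228,0],
  ],
)

```text
time_s: 6.38
eef_pos: [0.4819, 0.2284, 0.1346]
tool_rot: [[-0.033, 0.999, -0.002], [0.999, 0.033, -0.001], [-0.001, -0.002, -1.0]]
wrist_force: [-4.2, 2.4, -9.5]
width: 0.0135
gripper_force: 38.9
```

```bash
python3 chk.py
```

```text
t6.38 th 0.449 rad 103.7 Ft 10.3 Fr 0.9 F [-4.2  2.4 -9.5] grip 39 w 13.5 lid 0.299 pred 0.320 lidx -192 n2935
```

Request:
play_rows(
  series=[
    [0,0,0,0,0.127,-0.224,0],
    [0,0,0,0,0.131,-0.222,0],
  ],
)

```text
time_s: 6.6
eef_pos: [0.4842, 0.2285, 0.139]
tool_rot: [[-0.033, 0.999, -0.003], [0.999, 0.033, -0.001], [-0.001, -0.003, -1.0]]
wrist_force: [-3.9, 3.0, -9.7]
width: 0.0134
gripper_force: 38.9
```

```bash
python3 chk.py
```

```text
t6.60 th 0.496 rad 103.9 Ft 10.2 Fr 1.8 F [-3.9  3.  -9.7] grip 39 w 13.4 lid 0.333 pred 0.356 lidx -189 n2927
```

Request:
play_rows(
  series=[
    [0,0,0,0,0.138,-0.218,0],
    [0,0,0,0,0.142,-0.214,0],
  ],
)

```text
time_s: 6.82
eef_pos: [0.4867, 0.2286, 0.1433]
tool_rot: [[-0.033, 0.999, -0.003], [0.999, 0.033, -0.001], [-0.001, -0.003, -1.0]]
wrist_force: [-6.9, 2.5, -3.8]
width: 0.0134
gripper_force: 39.3
```

```bash
python3 chk.py
```

```text
t6.82 th 0.544 rad 104.1 Ft 7.0 Fr -3.5 F [-6.9  2.5 -3.8] grip 39 w 13.4 lid 0.366 pred 0.394 lidx -187 n2899
```

Request:
play_rows(
  series=[
    [0,0,0,0,0.148,-0.21,0],
  ],
)

```text
time_s: 6.95
eef_pos: [0.488, 0.2286, 0.1454]
tool_rot: [[-0.033, 0.999, -0.003], [0.999, 0.033, -0.001], [-0.001, -0.003, -1.0]]
wrist_force: [-5.6, 1.8, -8.0]
width: 0.0139
gripper_force: 38.9
```

```bash
python3 chk.py
```

```text
t6.95 th 0.568 rad 104.3 Ft 9.7 Fr 0.1 F [-5.6  1.8 -8. ] grip 39 w 13.9 lid 0.384 pred 0.412 lidx -185 n2890
```

Request:
play_rows(
  series=[
    [0,0,0,0,0.152,-0.208,0],
  ],
)

```text
time_s: 7.08
eef_pos: [0.4893, 0.2287, 0.1474]
tool_rot: [[-0.034, 0.999, -0.004], [0.999, 0.034, -0.001], [-0.001, -0.004, -1.0]]
wrist_force: [-6.3, 2.0, -4.9]
width: 0.0138
gripper_force: 39.1
```

```bash
python3 chk.py
```

```text
t7.08 th 0.590 rad 104.4 Ft 7.6 Fr -2.1 F [-6.3  2.  -4.9] grip 39 w 13.8 lid 0.402 pred 0.430 lidx -184 n2949
```

Request:
play_rows(
  series=[
    [0,0,0,0,0.158,-0.203,0],
    [0,0,0,0,0.162,-0.2,0],
  ],
)

```text
time_s: 7.3
eef_pos: [0.4922, 0.2287, 0.1515]
tool_rot: [[-0.034, 0.999, -0.004], [0.999, 0.034, -0.002], [-0.001, -0.004, -1.0]]
wrist_force: [-7.7, 2.6, -6.2]
width: 0.0132
gripper_force: 39.0
```

```bash
python3 chk.py
```

```text
t7.30 th 0.638 rad 104.7 Ft 9.7 Fr -2.0 F [-7.7  2.6 -6.2] grip 39 w 13.2 lid 0.438 pred 0.467 lidx -181 n2940
```

Request:
play_rows(
  series=[
    [0,0,0,0,0.168,-0.195,0],
    [0,0,0,0,0.172,-0.191,0],
  ],
)

```text
time_s: 7.52
eef_pos: [0.4951, 0.2289, 0.1553]
tool_rot: [[-0.034, 0.999, -0.005], [0.999, 0.034, -0.002], [-0.002, -0.005, -1.0]]
wrist_force: [-7.8, 3.1, -5.8]
width: 0.0137
gripper_force: 39.0
```

```bash
python3 chk.py
```

```text
t7.52 th 0.684 rad 104.9 Ft 9.4 Fr -1.8 F [-7.8  3.1 -5.8] grip 39 w 13.7 lid 0.472 pred 0.504 lidx -179 n2945
```

Request:
play_rows(
  series=[
    [0,0,0,0,0.178,-0.187,0],
    [0,0,0,0,0.182,-0.182,0],
  ],
)

```text
time_s: 7.73
eef_pos: [0.4982, 0.229, 0.159]
tool_rot: [[-0.034, 0.999, -0.006], [0.999, 0.034, -0.002], [-0.002, -0.006, -1.0]]
wrist_force: [-7.7, 2.7, -5.3]
width: 0.0134
gripper_force: 38.9
```

```bash
python3 chk.py
```

```text
t7.73 th 0.729 rad 105.2 Ft 9.1 Fr -1.7 F [-7.7  2.7 -5.3] grip 39 w 13.4 lid 0.509 pred 0.540 lidx -176 n2965
```

Request:
play_rows(
  series=[
    [0,0,0,0,0.187,-0.177,0],
    [0,0,0,0,0.191,-0.172,0],
  ],
)

```text
time_s: 7.95
eef_pos: [0.5013, 0.2291, 0.1623]
tool_rot: [[-0.034, 0.999, -0.007], [0.999, 0.034, -0.002], [-0.002, -0.007, -1.0]]
wrist_force: [-9.3, 3.7, -5.2]
width: 0.0135
gripper_force: 38.9
```

```bash
python3 chk.py
```

```text
t7.95 th 0.774 rad 105.4 Ft 10.2 Fr -2.4 F [-9.3  3.7 -5.2] grip 39 w 13.5 lid 0.545 pred 0.576 lidx -173 n2970
```

Request:
play_rows(
  series=[
    [0,0,0,0,0.196,-0.168,0],
    [0,0,0,0,0.199,-0.162,0],
  ],
)

```text
time_s: 8.17
eef_pos: [0.5046, 0.2292, 0.1656]
tool_rot: [[-0.034, 0.999, -0.008], [0.999, 0.034, -0.003], [-0.003, -0.008, -1.0]]
wrist_force: [-9.4, 2.3, 0.6]
width: 0.0134
gripper_force: 39.5
```

```bash
python3 chk.py
```

```text
t8.17 th 0.817 rad 105.7 Ft 6.7 Fr -6.5 F [-9.4  2.3  0.6] grip 40 w 13.4 lid 0.581 pred 0.612 lidx -171 n2994
```

Request:
play_rows(
  series=[
    [0,0,0,0,0.204,-0.157,0],
    [0,0,0,0,0.207,-0.153,0],
  ],
)

```text
time_s: 8.38
eef_pos: [0.5081, 0.2294, 0.1689]
tool_rot: [[-0.034, 0.999, -0.009], [0.999, 0.034, -0.003], [-0.003, -0.009, -1.0]]
wrist_force: [-12.7, 2.6, 0.7]
width: 0.0134
gripper_force: 39.0
```

```bash
python3 chk.py
```

```text
t8.38 th 0.863 rad 106.1 Ft 9.5 Fr -8.3 F [-12.7   2.6   0.7] grip 39 w 13.4 lid 0.615 pred 0.651 lidx -168 n2949
```

Request:
play_rows(
  series=[
    [0,0,0,0,0.16,-0.21,0],
    [0,0,0,0,0.16,-0.21,0],
  ],
)

```text
time_s: 8.6
eef_pos: [0.5126, 0.2294, 0.173]
tool_rot: [[-0.034, 0.999, -0.007], [0.999, 0.034, -0.002], [-0.002, -0.007, -1.0]]
wrist_force: [-6.3, 2.8, -2.5]
width: 0.0135
gripper_force: 39.5
```

```bash
python3 chk.py
```

```text
t8.60 th 0.920 rad 106.7 Ft 6.5 Fr -1.5 F [-6.3  2.8 -2.5] grip 40 w 13.5 lid 0.663 pred 0.699 lidx -164 n3014
```

Request:
play_rows(
  series=[
    [0,0,0,0,0.19,-0.18,0],
    [0,0,0,0,0.19,-0.18,0],
  ],
)

```text
time_s: 8.82
eef_pos: [0.5177, 0.2296, 0.1769]
tool_rot: [[-0.034, 0.999, -0.005], [0.999, 0.034, -0.002], [-0.002, -0.005, -1.0]]
wrist_force: [-5.0, 2.0, -6.8]
width: 0.0132
gripper_force: 39.0
```

```bash
python3 chk.py
```

```text
t8.82 th 0.979 rad 107.2 Ft 7.7 Fr 3.3 F [-5.   2.  -6.8] grip 39 w 13.2 lid 0.707 pred 0.750 lidx -160 n2976
```

Request:
play_rows(
  series=[
    [0,0,0,0,0.21,-0.145,0],
    [0,0,0,0,0.21,-0.145,0],
  ],
)

```text
time_s: 9.03
eef_pos: [0.5226, 0.2298, 0.1803]
tool_rot: [[-0.033, 0.999, -0.003], [0.999, 0.033, -0.001], [-0.001, -0.003, -1.0]]
wrist_force: [-6.3, 2.6, -3.9]
width: 0.0135
gripper_force: 39.3
```

```bash
python3 chk.py
```

```text
t9.03 th 1.035 rad 107.8 Ft 7.3 Fr 0.5 F [-6.3  2.6 -3.9] grip 39 w 13.5 lid 0.713 pred 0.800 lidx -156 n3018
```

Request:
play_rows(
  series=[
    [0,0,0,0,0.215,-0.14,0],
  ],
)

```text
time_s: 9.17
eef_pos: [0.5243, 0.2298, 0.1813]
tool_rot: [[-0.033, 0.999, -0.004], [0.999, 0.033, -0.002], [-0.001, -0.004, -1.0]]
wrist_force: [-6.6, 2.9, -6.7]
width: 0.0132
gripper_force: 39.1
```

```bash
python3 chk.py
```

```text
t9.17 th 1.053 rad 107.9 Ft 8.8 Fr 3.1 F [-6.6  2.9 -6.7] grip 39 w 13.2 lid 0.731 pred 0.816 lidx -155 n3003
```

The lid fell about 7 mm relative to the rod, so the tip is in the hole. I'll ease back until the rod rests against the hole's end.

Request:
play_rows(
  series=[
    [0,0,0,0,-0.15,0.09,0],
    [0,0,0,0,-0.15,0.09,0],
    [0,0,0,0,0,0,0],
  ],
)

```text
time_s: 9.47
eef_pos: [0.5226, 0.2299, 0.1802]
tool_rot: [[-0.033, 0.999, -0.001], [0.999, 0.033, -0.001], [-0.001, -0.001, -1.0]]
wrist_force: [-5.6, 1.4, -0.4]
width: 0.0135
gripper_force: 39.7
```

```bash
python3 chk.py
```

```text
t9.47 th 1.034 rad 107.7 Ft 5.1 Fr -2.2 F [-5.6  1.4 -0.4] grip 40 w 13.5 lid 0.713 pred 0.799 lidx -156 n3020
```

Request:
play_rows(
  series=[
    [0,0,0,0,-0.15,0.09,0],
    [0,0,0,0,-0.15,0.09,0],
    [0,0,0,0,0,0,0],
  ],
)

```text
time_s: 9.77
eef_pos: [0.5212, 0.2299, 0.1793]
tool_rot: [[-0.033, 0.999, 0.002], [0.999, 0.033, -0.0], [-0.0, 0.002, -1.0]]
wrist_force: [-4.3, -0.5, 3.3]
width: 0.0133
gripper_force: 40.2
```

```bash
python3 chk.py
```

```text
t9.77 th 1.019 rad 107.6 Ft 2.2 Fr -5.0 F [-4.3 -0.5  3.3] grip 40 w 13.3 lid 0.699 pred 0.785 lidx -157 n2995
```

Request:
play_rows(
  series=[
    [0,0,0,0,-0.15,0,0],
    [0,0,0,0,-0.1,0,0],
    [0,0,0,0,0,0,0],
  ],
)

```text
time_s: 10.07
eef_pos: [0.5207, 0.2298, 0.179]
tool_rot: [[-0.032, 0.999, 0.005], [0.999, 0.032, 0.001], [0.001, 0.005, -1.0]]
wrist_force: [-0.1, -0.9, 5.1]
width: 0.0134
gripper_force: 40.4
```

```bash
python3 chk.py
```

```text
t10.07 th 1.014 rad 107.6 Ft -2.4 Fr -4.6 F [-0.1 -0.9  5.1] grip 40 w 13.4 lid 0.696 pred 0.781 lidx -158 n2989
```

Request:
play_rows(
  series=[
    [0,0,0,0,0,-0.12,0],
    [0,0,0,0,0,0,0.15],
    [0,0,0,0,0,0,0.3],
    [0,0,0,0,0,0,0.45],
    [0,0,0,0,0,0,0.45],
    [0,0,0,0,0,0,0.45],
    [0,0,0,0,0,0,0.45],
  ],
)

```text
time_s: 10.7
eef_pos: [0.5178, 0.2295, 0.1785]
tool_rot: [[-0.033, 0.999, -0.001], [0.999, 0.033, -0.001], [-0.0, -0.001, -1.0]]
wrist_force: [-0.7, -0.3, 0.7]
width: 0.0386
gripper_force: 0.0
```

```bash
python3 chk.py
```

```text
t10.70 th 0.988 rad 108.6 Ft 0.2 Fr -1.0 F [-0.7 -0.3  0.7] grip 0 w 38.6 lid 0.697 pred 0.758 lidx -159 n3028
```

Request:
play_rows(
  series=[
    [0,0,0,0,0,-1,0.45],
    [0,0,0,0,0,-2,0.45],
    [0,0,0,0,0,-3,0.45],
    [0,0,0,0,0,-3,0.3],
    [0,0,0,0,0,-3,0],
    [0,0,0,0,0,-3,0],
    [0,0,0,0,0,-3,0],
    [0,0,0,0,0,-3,0],
    [0,0,0,0,0,-3,0],
    [0,0,0,-2,0,0,0],
    [0,0,0,-3,0,0,0],
    [0,0,0,-3,0,0,0],
    [0,0,0,-3,0,0,0],
    [0,0,0,-3,0,0,0],
    [0,0,0,-3,0,0,0],
    [0,0,0,-1.5,0,0,0],
    [0,0,0,0,0,0,0],
  ],
)

```text
time_s: 12.17
eef_pos: [0.5241, 0.0397, 0.4191]
tool_rot: [[-0.025, 1.0, -0.0], [1.0, 0.025, -0.003], [-0.003, -0.0, -1.0]]
wrist_force: [0.1, -0.7, -0.4]
width: -0.0002
gripper_force: 0.0
```

```bash
python3 - <<'E'
from rig import env,cams
from h import *
print(env.get_obs()['q'].round(2) if hasattr(env.get_obs()['q'],'round') else env.get_obs()['q'])
d=cams.get_image('side');W=cloud(d);cv2.imwrite('pics/s2.png',d['frame'][:,:,::-1])
d2=cams.get_image('top');W2=cloud(d2)
ex=np.array([.99943,.03369]);ey=np.array([-.03369,.99943])
for W in (W,W2):
    B=np.stack([(W[...,:2]-[.5317,.0353])@ex,(W[...,:2]-[.5317,.0353])@ey,W[...,2]],-1)
    # distance to expected lid plane phi=.70
    n=np.array([np.sin(.7),0,np.cos(.7)]);s=(B-[.11,0,.12])@n
    m=(abs(s-.02)<.012)&(B[...,0]>-.09)&(B[...,0]<.1)&(B[...,1]>-.1)&(B[...,1]<.12)
    P=B[m];c=np.linalg.svd(P-P.mean(0),full_matrices=False)[2][2];c*=np.sign(c[2]);l=(P-[.11,0,.12])@np.array([-np.cos(.7),0,np.sin(.7)])
    print(m.sum(),'phi',np.arctan2(c[0],c[2]),'n',c,'off',((P-[.11,0,.12])@c).mean(),'front l',np.percentile(l,[99.5]))
E
```

```text
[ 0.17  0.19 -0.39  1.84  0.08  1.13 -0.23]
3524 phi 0.6964875085127064 n [0.64152659 0.00139973 0.76709952] off 0.016806762478878277 front l [0.25254306]
4299 phi 0.6952374967923047 n [6.40567729e-01 5.65064919e-04 7.67901468e-01] off 0.017683398513922727 front l [0.2519379]
```

View pics/s2.png

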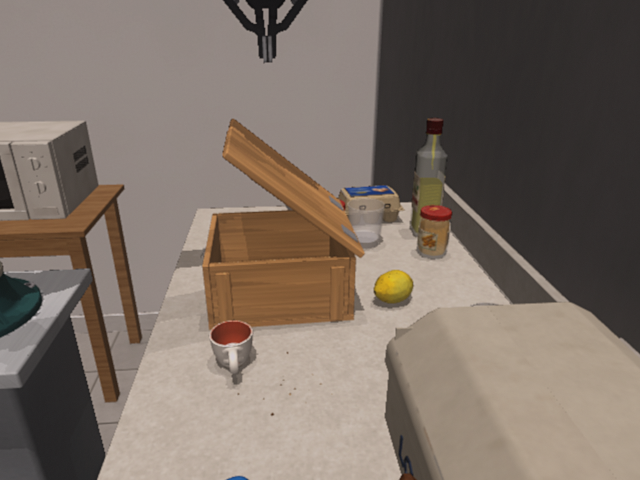

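The lid stands open at about 0.696 rad, its front edge near (235,122), with the hand clear above it at (267,40). I'll tilt the tool onto the lid's normal.

Request:
play_rows(
  series=[
    [6.65,0,0,0,0,0,0],
    [6.65,0,0,0,0,0,0],
    [6.65,0,0,0,0,0,0],
    [6.65,0,0,0,0,0,0],
    [6.65,0,0,0,0,0,0],
    [6.65,0,0,0,0,0,0],
    [0,0,0,0,0,0,0],
    [0,0,0,0,0,0,0],
  ],
)

```text
time_s: 12.93
eef_pos: [0.5247, 0.0465, 0.4172]
tool_rot: [[-0.036, 0.766, -0.642], [0.999, 0.029, -0.022], [0.002, -0.642, -0.766]]
wrist_force: [-0.7, 0.4, -0.3]
width: 0.0002
gripper_force: 0.0
```

```bash
cat > pr.py <<'E'
from rig import env
import numpy as np
o=env.get_obs();p=np.array(o['eef_pos']);R=np.array(o['tool_rot']);F=np.array(o['wrist_force'])
ex=np.array([.99943,.03369,0]);ey=np.array([-.03369,.99943,0]);ez=np.array([0,0,1.])
ph=.696;n=ex*np.sin(ph)+ez*np.cos(ph)
O=np.array([.5317,.0353,0])
T=O+ex*.11+ez*.12-.232*(ex*np.cos(ph)-ez*np.sin(ph))+.009*ey+.02*n
tip=p+R[:,2]*.019
print('t',o['time_s'],'q',np.round(o['q'],2),'toolz.n',R[:,2]@n,'Fn',F@n,'F',F.round(2),'gap cm',(tip-T)@n*100)
print('T',T,'tip->T in tool cm',(R.T@(T-tip)*100).round(2))
E
python3 pr.py
```

```text
t 12.9333 q [ 0.1   0.52 -0.37  1.52  0.02  1.82 -0.26] toolz.n -0.9999975176160025 Fn -0.6382020977702691 F [-0.67  0.45 -0.29] gap cm 11.436024908559176
T [0.47621153 0.04243462 0.28409579] tip->T in tool cm [-0.26  4.83 11.43]
```

Request:
play_rows(
  series=[
    [0,0,0,-0.26,1.6,2,0],
    [0,0,0,0,1.6,2,0],
    [0,0,0,0,1.63,2,0],
    [0,0,0,0,0,2,0],
    [0,0,0,0,0,1.5,0],
    [0,0,0,0,0,0.8,0],
    [0,0,0,0,0,0,0],
    [0,0,0,0,0,0,0],
  ],
)

```text
time_s: 13.6
eef_pos: [0.4955, 0.0418, 0.3101]
tool_rot: [[-0.034, 0.769, -0.639], [0.999, 0.026, -0.021], [0.0, -0.639, -0.769]]
wrist_force: [0.1, 0.2, 0.6]
width: 0.0001
gripper_force: 0.0
```

```bash
python3 pr.py
```

```text
t 13.6 q [ 0.11  0.57 -0.37  1.7   0.04  1.58 -0.26] toolz.n -0.9999956490926426 Fn 0.5731256683201214 F [0.12 0.18 0.64] gap cm 1.332707272661416
T [0.47621153 0.04243462 0.28409579] tip->T in tool cm [0.13 0.18 1.33]
```

Request:
play_rows(
  series=[
    [0,0,0,0.1,0.2,0.4,0],
    [0,0,0,0,0,0.4,0],
    [0,0,0,0,0,0.25,0],
    [0,0,0,0,0,0.1,0],
    [0,0,0,0,0,0,0],
    [0,0,0,0,0,0,0],
  ],
)

```text
time_s: 14.1
eef_pos: [0.4897, 0.042, 0.2986]
tool_rot: [[-0.033, 0.767, -0.641], [0.999, 0.025, -0.021], [0.0, -0.641, -0.767]]
wrist_force: [0.4, -0.1, 0.1]
width: -0.0004
gripper_force: 0.0
```

```bash
python3 pr.py
```

```text
t 14.1 q [ 0.11  0.57 -0.37  1.73  0.04  1.56 -0.26] toolz.n -0.9999987709172378 Fn 0.3352403135998415 F [ 0.42 -0.09  0.09] gap cm 0.07231450455513874
T [0.47621153 0.04243462 0.28409579] tip->T in tool cm [ 0.09 -0.1   0.07]
```

Request:
play_rows(
  series=[
    [0,0,0,0,-0.1,0.08,0],
    [0,0,0,0,0,0.08,0],
    [0,0,0,0,0,0,0],
    [0,0,0,0,0,0,0],
  ],
)

```text
time_s: 14.43
eef_pos: [0.4877, 0.0419, 0.2981]
tool_rot: [[-0.033, 0.767, -0.641], [0.999, 0.025, -0.021], [0.0, -0.641, -0.767]]
wrist_force: [-0.8, -0.3, -0.5]
width: -0.0002
gripper_force: 0.0
```

```bash
python3 pr.py
```

```text
t 14.4333 q [ 0.11  0.57 -0.37  1.73  0.04  1.55 -0.26] toolz.n -0.999998872759793 Fn -0.8889677517315442 F [-0.84 -0.27 -0.45] gap cm -0.09060393367783692
T [0.47621153 0.04243462 0.28409579] tip->T in tool cm [ 0.09  0.01 -0.09]
```

Request:
play_rows(
  series=[
    [0,0,0,0,0,0.08,0],
    [0,0,0,0,0,0,0],
  ],
)

```text
time_s: 14.6
eef_pos: [0.4874, 0.042, 0.2975]
tool_rot: [[-0.033, 0.767, -0.641], [0.999, 0.025, -0.021], [0.0, -0.641, -0.767]]
wrist_force: [1.1, -0.8, 1.3]
width: 0.0002
gripper_force: 0.4
```

```bash
python3 pr.py
```

```text
t 14.6 q [ 0.11  0.57 -0.37  1.73  0.04  1.55 -0.26] toolz.n -0.999998916444768 Fn 1.621454085421315 F [ 1.05 -0.75  1.26] gap cm -0.16069751092547446
T [0.47621153 0.04243462 0.28409579] tip->T in tool cm [ 0.09  0.   -0.16]
```

Contact is starting.

Request:
play_rows(
  series=[
    [0,0,0,0,0,0.06,0],
    [0,0,0,0,0,0,0],
  ],
)

```text
time_s: 14.77
eef_pos: [0.4871, 0.0419, 0.2972]
tool_rot: [[-0.033, 0.767, -0.641], [0.999, 0.025, -0.021], [-0.0, -0.641, -0.767]]
wrist_force: [0.8, 0.1, 2.9]
width: 0.0
gripper_force: 1.0
```

```bash
python3 pr.py
```

```text
t 14.7667 q [ 0.11  0.57 -0.37  1.73  0.04  1.55 -0.26] toolz.n -0.9999989323803413 Fn 2.701302035586007 F [0.78 0.14 2.86] gap cm -0.1986657385180984
T [0.47621153 0.04243462 0.28409579] tip->T in tool cm [ 0.09  0.01 -0.2 ]
```

Request:
play_rows(
  series=[
    [0,0,0,0,0,0.06,0],
    [0,0,0,0,0,0,0],
  ],
)

```text
time_s: 14.93
eef_pos: [0.4868, 0.0419, 0.2969]
tool_rot: [[-0.033, 0.767, -0.641], [0.999, 0.025, -0.021], [-0.0, -0.641, -0.768]]
wrist_force: [1.3, 0.0, 4.3]
width: 0.0002
gripper_force: 1.8
```

```bash
python3 pr.py
```

```text
t 14.9333 q [ 0.11  0.57 -0.37  1.74  0.04  1.55 -0.26] toolz.n -0.9999988560558756 Fn 4.156766485828361 F [1.33 0.02 4.3 ] gap cm -0.24209332137288964
T [0.47621153 0.04243462 0.28409579] tip->T in tool cm [ 0.09  0.01 -0.24]
```

Request:
play_rows(
  series=[
    [0,0,0,0,0,0.05,0],
    [0,0,0,0,0,0,0],
    [0,0,0,0,0,0,0],
    [0,0,0,0,0,0,0],
    [0,0,0,0,0,0,0],
    [0,0,0,0,0,0,0],
    [0,0,0,0,0,0,0],
    [0,0,0,0,0,0,0],
  ],
)

```text
time_s: 15.6
eef_pos: [0.4864, 0.0419, 0.2965]
tool_rot: [[-0.033, 0.767, -0.641], [0.999, 0.025, -0.021], [-0.0, -0.641, -0.767]]
wrist_force: [2.7, -0.2, 5.4]
width: -0.0002
gripper_force: 2.7
```

```bash
python3 pr.py
```

```text
t 15.6 q [ 0.11  0.57 -0.37  1.74  0.04  1.55 -0.26] toolz.n -0.9999989343560636 Fn 5.842895974745617 F [ 2.7  -0.22  5.36] gap cm -0.30023447858442115
T [0.47621153 0.04243462 0.28409579] tip->T in tool cm [ 0.09  0.01 -0.3 ]
```

It held under 5–6 N. Retreating along the lid's normal.

Request:
play_rows(
  series=[
    [0,0,0,0,0,-0.3,0],
    [0,0,0,0,0,-1,0],
    [0,0,0,0,0,-2,0],
    [0,0,0,0,0,-3,0],
    [0,0,0,0,0,-3,0],
    [0,0,0,0,0,-2,0],
    [0,0,0,0,0,-1,0],
    [0,0,0,0,0,0,0],
    [0,0,0,0,0,0,0],
    [0,0,0,0,0,0,0],
    [0,0,0,0,0,0,0],
    [0,0,0,0,0,0,0],
  ],
)

```text
time_s: 16.6
eef_pos: [0.564, 0.0443, 0.3897]
tool_rot: [[-0.033, 0.765, -0.643], [0.999, 0.025, -0.022], [-0.0, -0.643, -0.766]]
wrist_force: [-0.2, -0.3, 0.5]
width: -0.0004
gripper_force: 0.0
```

```bash
python3 chk.py; python3 - <<'E'
from rig import cams
import cv2
d=cams.get_image('side');cv2.imwrite('pics/s3.png',d['frame'][:,:,::-1])
E
```

```text
t16.60 th 1.471 rad 305.1 Ft 0.2 Fr -0.5 F [-0.2 -0.3  0.5] grip 0 w -0.4 lid 0.692 pred 1.230 lidx -126 n479
```

View pics/s3.png

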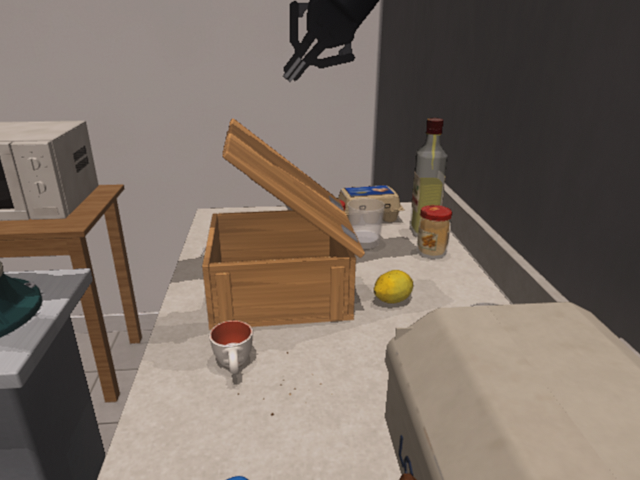

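The lid is still open with its front edge at (235,122), the same as before the press. The hand is clear at (300,60), and the cup, lemon and jar haven't moved.

```bash
python3 -c "
from rig import env
print(env.close_job())"
```

```text
the job is handed in; nothing more can be done
None
```

The potato bin is propped open: the rod's tip is in the holding hole, the lid stands at about 0.69 rad and held under a 5–6 N press near its front edge, nothing else looks disturbed, and the job is handed in.

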